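# Sweep the bottle caps into the crumb pan

### The arm

A 6-joint arm with a two-finger parallel gripper is mounted at the origin on the work surface; the furniture and walls round the work are solid. World frame = base frame: x ahead of the robot, y to its left, z up, the work surface at z = 0. Lengths are in m, angles in rad, forces in N, time in s.
With the tool pointing down it reaches from about 0.35 to 0.725 m from the base axis. Payload 4.3 kg.
Tool frame: the origin (TCP) lies at the very end of the fingers, on their centre line; the grasp point (between the pads) lies 19 mm behind it (r.tcp_to_grasp is the distance from the TCP to the grasp point, in m); z points along the fingers, y is the line along which they close (so a half turn about z gives the same grasp; the last joint's range is limited). The gripper opens to 85 mm and grips with 20 to 120 N. Pads are 22 mm wide; open, the fingers measure 114 mm over their backs; the gripper's body (76 mm by 85 mm) begins 54 mm behind the grasp point. The pads swing forward as they close: fully open they stand 13 mm farther back than shut.
Start: joints at [1.232, 0.377, 0.081, 1.274, 0, 1.46], TCP at [0.13, 0.56, 0.231] pointing down, gripper open.
Joint ranges: [-2.72, 2.72], [-0.84, 1.66], [-1.02, 1.22], [-1.77, 2.12], [-1.37, 1.28], [-3.14, 3.14]. Speed limits (rad/s): [2.57, 2.57, 3.14, 3.14, 3.14, 3.14].

### API

Orientations are given as a unit quaternion [x, y, z, w].
In Python, from workcell import r gives the robot as it stands. The module is installed in compiled form; this text tells all that it offers.
- The arm moves only by the tool send_rows, never from a script. Its argument "increments" is a list of rows, each an object with "dp": the shift along the tool's x, y, z each as a share of 0.02 m, from -1 to 1, a list of three; "spin": the turn about the tool's z as a share of 5 degrees, from -1 to 1. In form: [{"dp": [tx, ty, tz], "spin": spin}, ...]. A call has 1 to 10 rows; each row shifts and turns the commanded pose from where the row before left it, along the tool's axes as they then stand; what a row does not reach is not made up. A row lasts 1/12 s, in which the tool goes at most 41.7 mm and 7.16 degrees, less where a joint would pass 70% of its speed; a pose out of reach is approached as far as the arm can. A call with a number of a shift or a turn outside -1 to 1 is refused whole. A call with a gripper value outside its range is refused whole. "jaw" is the gripper's target within -1 to 1 (shut at 1, half-way at 0, fully open at -1), set as the call begins (left out, the last holds). The fingers move at their own pace and stop on an object; "force" is the grip in N (left out, the last holds). Time passes only in rows, so rows that do not move let the fingers close. It gives the time, the measured TCP pose, the force, the opening and the grip force at its end, in the units of the state.
- r.get_obs(): the state, without advancing time (a new reading comes with each control period).
- r.capture(name): name is "side" or "top" or "wrist"; returns a dict with "color" (480x640x3 uint8, red, green, blue), "camera_matrix" (3x3 intrinsics, pixels), "k1" (the pictures are not rectified: a ray, as slopes to the right and down, at radius r is drawn at 1 + k1 r^2 times it, then the intrinsics apply), "world_from_camera" (4x4, takes a point from camera to world coordinates); the wrist camera has in their place "tool_from_camera" (4x4, takes a point from camera to tool coordinates, whose origin is the TCP and whose axes are the flange's). Camera axes: x right, y down, z forward; pixel columns grow to the right and rows downward; lengths in m; the calibration is good to about 2 mm. A picture is of the moment at which its call begins: read the wrist's pose just before it. There is no depth.
- r.close_job(): hands the job in; it is judged then, once.
The state is a dict: "clock": time; "qpos": joint angles; "qd": joint speeds; "joint_torque": joint torques, N m; "eef_pos": TCP position; "ee_rot": TCP orientation; "contact_force": force on the tool from outside, world axes, zero at the start; "torque": the same for the moment, N m; "opening": opening from 0.0 (shut) to 1.0 (fully open); "grip_force": force on a finger pad.
Only numpy, scipy, OpenCV 4.12 (cv2) and the standard library are available. Lean on these libraries where they do the work, as an engineer would, in place of code of your own. Each camera call takes 0.05 s, during which the arm holds its last target. There are 200 camera calls.

### The job

Three plastic bottle caps (red, blue, green) are left lying on the worktop: sweep them along the surface with the fingertips, over the front lip and into the steel crumb pan, so that all three lie wholly inside it. Do not pinch them, press down hard on them or lift them off the surface: they are only pushed along. Leave the small glass, the candle jar and the grey bowl where they stand.

Things in the scene. Friction and masses are not known exactly. Their poses are not given: they have to be found in the camera images.
- pan: Steel crumb pan, fixed to the worktop. Origin: on the worktop under its middle; mouth faces its -y, x across. In mm: lip ramps from y -80 (flush with worktop) up to y -55; then flat floor 2.5 thick to the back wall's inside at y +75. Clear width 160 (x -80 to 80). Side walls (y -56 to 79) 4 thick, 30 high; back wall rim 33 high. Black handle behind it to y 153, 25 high.
- red_cap_mid (a point): Middle (half-way up) of the red plastic screw cap: an upright disc of 38 mm diameter and 15 mm height, lying flat on the worktop, about 20 g; slides when pushed.
- blue_cap_mid (a point): Middle of the blue plastic screw cap, otherwise the same as the red one.
- green_cap_mid (a point): Middle of the green plastic screw cap, otherwise the same as the red one.
- shot_glass: Small clear glass, 55 mm diameter, 63 mm tall, loose, standing on the worktop; origin at the centre of its underside. Leave alone.
- dip_bowl: Grey stoneware dip bowl, 105 mm diameter, 58 mm tall, loose; origin at the centre of its underside. Leave alone.
- candle_jar: Candle in a clear glass jar, 76 mm diameter, 90 mm tall, loose, standing on the worktop; origin at the centre of its underside. Leave alone.
There are look-alikes about, which are no part of the job. What is shaped like the part that bears blue_cap_mid but pink is not meant.

How it is judged:
At the end, for the whole second after the job is handed in: All three caps lie wholly inside the crumb pan at rest (under 20 mm/s): each middle within 80 mm of the pan's centre line, at least 19 mm past the front edge of the lip (pan y -61 to +75 mm) and less than 30 mm above the worktop (x of red_cap_mid in the frame of pan between -0.08 and 0.08 m and y of red_cap_mid in the frame of pan between -0.061 and 0.075 m and height (world z) of each of red_cap_mid, blue_cap_mid, green_cap_mid below 0.03 m and linear speed of each of red_cap, blue_cap, green_cap below 0.02 m/s and x of blue_cap_mid in the frame of pan between -0.08 and 0.08 m and y of blue_cap_mid in the frame of pan between -0.061 and 0.075 m and x of green_cap_mid in the frame of pan between -0.08 and 0.08 m and y of green_cap_mid in the frame of pan between -0.061 and 0.075 m); the robot touches nothing.
It fails at once if a cap is lifted more than about 22 mm off the surface (its middle above 30 mm) (height (world z) of any of red_cap_mid, blue_cap_mid, green_cap_mid above 0.03 m).
It fails at once if a cap is pinched, pressed down or jammed with more than 15 N by the fingers (contact force between any of red_cap, blue_cap, green_cap and the fingers above 15 N).
It fails at once if the small glass is moved more than 20 mm or tipped (distance of shot_glass from where it was at the start of the episode above 0.02 m or angle between shot_glass's own z axis and vertical above 0.3 rad).
It fails at once if the candle jar is moved more than 20 mm or tipped (distance of candle_jar from where it was at the start of the episode above 0.02 m or angle between candle_jar's own z axis and vertical above 0.3 rad).
It fails at once if the grey bowl is moved more than 20 mm or tipped (distance of dip_bowl from where it was at the start of the episode above 0.02 m or angle between dip_bowl's own z axis and vertical above 0.3 rad).
It also fails if it takes over 72 s, if anything falls off the work surface, if the arm or the gripper's body presses on something with over 40 N, if the wrist force passes 120 N, or if a joint passes its speed limit or range.

## Working session

There is one attempt and no reset: what is moved stays moved. The work goes in short steps, Python scripts to look and compute and a tool call to move; the robot and the scene stay as the last step left them, time stands still between calls to the robot, and variables do not carry over. Pictures are saved under pics/ and viewed, at most 10 in all, crops included, and the job is handed in when it is done.

Besides the shell and the picture viewer there is one more tool, called as name([rows], argument=value, ...), one row to a line, values as JSON. send_rows: Moves the arm, as the interface text tells. Shift numbers are shares of 0.02 m and turn numbers shares of 5 degrees, none past 1 either way. Its arguments: {"type":"object","properties":{"increments":{"type":"array"},"jaw":{"type":"number"},"force":{"type":"number"}},"required":["increments"]}

```bash
mkdir -p pics
cat > h.py <<'E'
import numpy as np, cv2
from workcell import r
def save(n,f):
    c=r.capture(n); cv2.imwrite(f'pics/{f}.png',c['color'][:,:,::-1]); np.savez(f'pics/{f}.npz',**c); return c
def ray(c,uv,z):
    K=np.array(c['camera_matrix']);k=float(c['k1']);T=np.array(c['world_from_camera'])
    p=cv2.undistortPoints(np.array([[uv]],float),K,np.array([k,0,0,0,0.]))[0,0]
    d=T[:3,:3]@[p[0],p[1],1]; o=T[:3,3]; return o+d*(z-o[2])/d[2]
def proj(c,P):
    K=np.array(c['camera_matrix']);k=float(c['k1']);T=np.linalg.inv(np.array(c['world_from_camera']))
    q=T[:3,:3]@np.array(P)+T[:3,3]; return cv2.projectPoints(q[None],np.zeros(3),np.zeros(3),K,np.array([k,0,0,0,0.]))[0][0,0]
E
python3 - <<'E'
from h import *
o=r.get_obs();print(o)
for n in('top','side'):
    c=save(n,n+'0');print(n,c['camera_matrix'],c['k1'],c['world_from_camera'])
E
```

```text
{'clock': 0.0, 'qpos': array([1.23168310e+00, 3.78082828e-01, 7.95984937e-02, 1.27436857e+00,
       1.69221132e-05, 1.46052861e+00]), 'qd': array([-0.00143133,  0.00160567,  0.00035756, -0.0001043 ,  0.00157094,
        0.00066064]), 'joint_torque': array([ 1.37546835e-03, -4.63601732e+01,  2.69878685e+01,  2.07055622e-02,
       -1.34857769e-04,  7.44386313e-06]), 'eef_pos': array([0.13019195, 0.5593935 , 0.23033896]), 'ee_rot': array([ 1.14173182e-01,  9.93460330e-01, -1.00055581e-03, -2.37355904e-04]), 'contact_force': array([0.32529904, 0.52577463, 0.14463261]), 'torque': array([ 0.04018206, -0.028757  , -0.00676889]), 'grip_force': 0.0, 'opening': 1.0002064825750256}
top [[569.98897808   0.         309.25067319]
 [  0.         569.98897808 239.07177785]
 [  0.           0.           1.        ]] 0.0636252915195711 [[ 3.51327578e-03 -9.91805210e-01  1.27710934e-01  4.04638305e-01]
 [-9.99993741e-01 -3.53789651e-03  3.40581924e-05 -3.70851981e-02]
 [ 4.18048973e-04 -1.27710254e-01 -9.91811432e-01  1.44613379e+00]
 [ 0.00000000e+00  0.00000000e+00  0.00000000e+00  1.00000000e+00]]
side [[555.45982336   0.         316.2637156 ]
 [  0.         555.45982336 233.50361651]
 [  0.           0.           1.        ]] 0.027580459078968684 [[-0.99965487  0.0261303  -0.00271223  0.56086463]
 [ 0.01833349  0.61995588 -0.78442246  0.84725527]
 [-0.01881574 -0.78420145 -0.62022097  0.76367366]
 [ 0.          0.          0.          1.        ]]
```

View pics/top0.png

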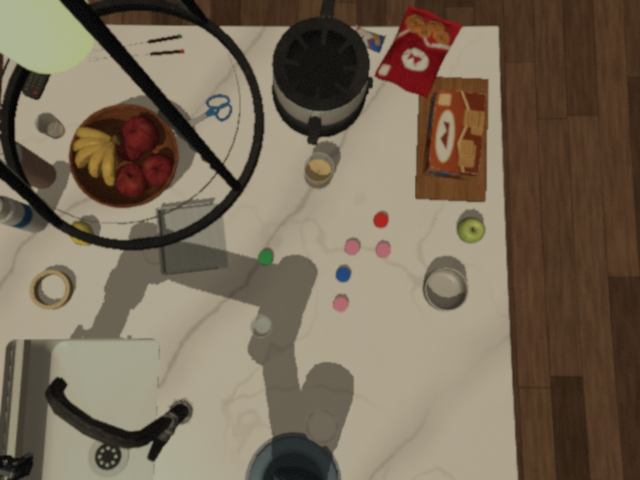

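View pics/side0.png

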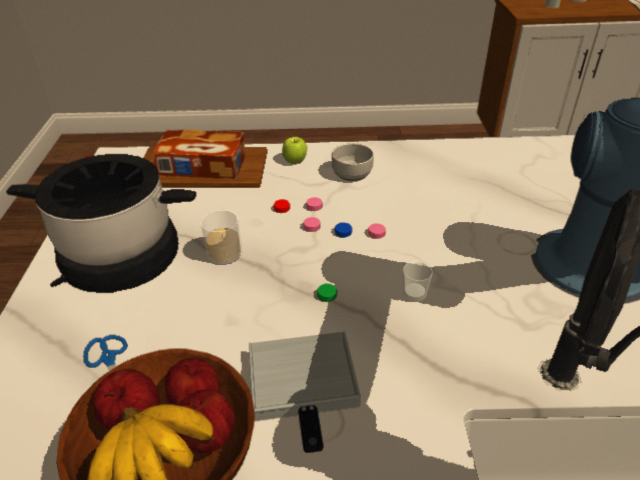

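The top view shows the red cap at about (381,219), blue at (343,273) and green at (265,257). Three pink look-alikes sit at (352,246), (383,249) and (340,302) and are not meant. The pan is around (192,238) with its mouth facing right (world -y). The shot glass is at (262,325), the jar at (320,170) and the bowl at (446,288).

```bash
cat > caps.py <<'E'
from h import *
def find(c,zc=0.0075,pink=True,amin=25):
    hsv=cv2.cvtColor(c['color'],cv2.COLOR_RGB2HSV); H,S,V=[hsv[:,:,i].astype(int) for i in range(3)]
    m={'red':((H<5)|(H>175))&(S>190)&(V>110),'blue':(H>105)&(H<125)&(S>170)&(V>40),'green':(H>55)&(H<80)&(S>150)&(V>40),'pink':(H>160)&(S>70)&(S<190)&(V>90)}
    out=[]
    for k,a in m.items():
        n,_,st,ce=cv2.connectedComponentsWithStats(a.astype(np.uint8))
        for i in range(1,n):
            if amin<st[i,4]<3000: out.append((k,ce[i],st[i,4],ray(c,ce[i],zc)))
    return out
E
python3 - <<'E'
from caps import *
for n in('top0','side0'):
    c=dict(np.load(f'pics/{n}.npz')); print(n)
    for k,u,a,P in find(c,0.011): print(k,u.round(1),a,P.round(4))
t=dict(np.load('pics/top0.npz'));s=dict(np.load('pics/side0.npz'))
a=cv2.resize(t['color'][185:345,140:300],(480,480),interpolation=cv2.INTER_CUBIC)
b=cv2.resize(s['color'][320:420,235:375],(672,480),interpolation=cv2.INTER_CUBIC)
o=np.hstack([a,b]); o=cv2.resize(o,(800,int(480*800/o.shape[1])))
o=cv2.convertScaleAbs(o,alpha=1.6)
cv2.imwrite('pics/crop.png',o[:,:,::-1]);print(o.shape,800/1152)
E
```

```text
top0
red [441.5  22.2] 226 [ 1.1669 -0.3835  0.011 ]
red [431.   38.9] 27 [ 1.1215 -0.3553  0.011 ]
red [393.8  76.5] 39 [ 1.0194 -0.2569  0.011 ]
red [407.2  82.2] 60 [ 1.0038 -0.2916  0.011 ]
red [421.7  87.5] 67 [ 0.9894 -0.3291  0.011 ]
red [380.5 219.6] 123 [ 0.64   -0.2183  0.011 ]
blue [342.7 273.8] 92 [ 0.5017 -0.1214  0.011 ]
pink [351.7 246.6] 149 [ 0.5705 -0.1447  0.011 ]
pink [382.8 249.4] 147 [ 0.5636 -0.2232  0.011 ]
pink [340.1 303.6] 147 [ 0.4272 -0.1148  0.011 ]
side0
red [281.4 205.5] 160 [ 0.637  -0.2135  0.011 ]
red [133.8 389.9] 555 [0.86   0.2904 0.011 ]
red [192.8 382.6] 295 [0.7667 0.2798 0.011 ]
red [106.8 386.7] 65 [0.9054 0.2825 0.011 ]
red [107.1 398.2] 54 [0.8988 0.3046 0.011 ]
red [217. 413.] 466 [0.7199 0.338  0.011 ]
blue [342.7 229.5] 180 [ 0.4991 -0.1166  0.011 ]
green [326.6 292.3] 269 [0.541  0.0785 0.011 ]
pink [313.9 203.8] 170 [ 0.5611 -0.2172  0.011 ]
pink [311.3 224. ] 191 [ 0.5679 -0.1395  0.011 ]
pink [376.4 230.5] 202 [ 0.4257 -0.1097  0.011 ]
(333, 800, 3) 0.6944444444444444
```

View pics/crop.png

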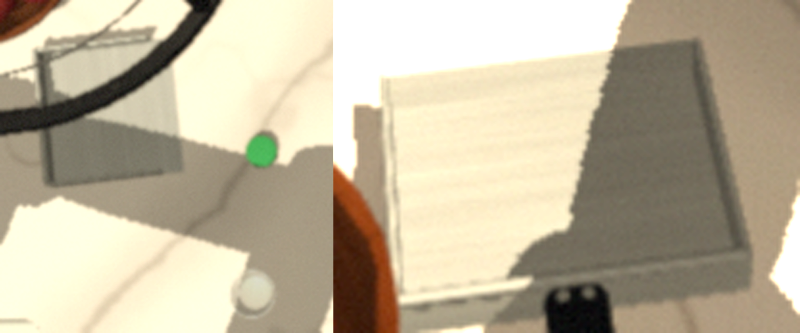

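The crop shows the pan (lip corners near (228,267) in the top picture, and near (250,343) and (344,333) in the side picture) and the green cap at (265,257). Red, blue and green are the saturated ones; the paler pink ones are look-alikes.

Run:
```python
from caps import *
t=dict(np.load('pics/top0.npz'));s=dict(np.load('pics/side0.npz'))
T=lambda X,Y:(140+X/2.0833,185+Y/2.0833); S=lambda X,Y:(235+(X-333.3)/3.3333,320+Y/3.3333)
for n,c,u,z in [('T lip near',t,T(183,170),0),('T lip far',t,T(165,40),0),('T backnear rim',t,T(48,186),.03),('T backfar rim',t,T(37,52),.03),
 ('S lip far',s,S(383,78),0),('S lip near',s,S(697,42),0),('S back far in',s,S(402,295),.0025),('S back near in',s,S(737,250),.0025),('S back near outer rim',s,S(749,249),.033),('S back far rim',s,S(398,303),.033)]:
    print(n,ray(c,u,z)[:2].round(4))
for n,u,v,z,zz in [('glass',(262,325),0,0.0,0),('jar base',(320,178),0,0,0),('bowl rim',(446,288),0,.058,0)]: print(n,ray(t,u,z).round(3))
for n,u,z in [('glass rim',(417.5,268),.063),('jar rim',(221,221),.09),('bowl rim',(352,155),.058),('glass base',(416,296),0)]: print(n,ray(s,u,z).round(3))
h=cv2.cvtColor(t['color'],cv2.COLOR_RGB2HSV);print(h[257,265], 'green top',ray(t,(265.3,257.3),.011).round(4))
```

```text
T lip near [0.5197 0.1694]
T lip far [0.6805 0.195 ]
T backnear rim [0.4979 0.3244]
T backfar rim [0.6593 0.3434]
S lip far [0.6811 0.1911]
S lip near [0.5126 0.1718]
S back far in [0.6615 0.3263]
S back near in [0.5011 0.3064]
S back near outer rim [0.4979 0.3277]
S back far rim [0.659  0.3513]
glass [0.373 0.081 0.   ]
jar base [ 0.751 -0.064  0.   ]
bowl rim [ 0.465 -0.368  0.058]
glass rim [0.37  0.073 0.063]
jar rim [ 0.75  -0.054  0.09 ]
bowl rim [ 0.463 -0.356  0.058]
glass base [0.369 0.084 0.   ]
[ 64 148 114] green top [0.5426 0.0739 0.011 ]
```

Run:
```python
from caps import *
t=dict(np.load('pics/top0.npz'));s=dict(np.load('pics/side0.npz'))
for P in [(0,0,0),(0,0,.3),(.13,.56,.231),(.13,.56,.4),(.07,.28,.5)]: print(P,proj(t,P).round(),proj(s,P).round())
print(ray(t,(183,410),0).round(3),ray(s,(561,375),0).round(3))
w=save('wrist','w0');print(w['tool_from_camera'])
im=np.hstack([cv2.resize(t['color'][310:480,0:340],(800,400))]);cv2.imwrite('pics/c2.png',np.vstack([im[:,:,::-1]]))
```

```text
(0, 0, 0) [293. 483.] [591. 262.]
(0, 0, 0.3) [288. 531.] [642. 130.]
(0.13, 0.56, 0.231) [ 10. 452.] [760. 466.]
(0.13, 0.56, 0.4) [-42. 476.] [861. 354.]
(0.07, 0.28, 0.5) [102. 533.] [767.  87.]
[0.169 0.27  0.   ] [ 0.16   0.275 -0.   ]
[[-1.24245424e-03 -9.65790969e-01 -2.59318840e-01  6.53788983e-02]
 [ 9.99998974e-01 -1.38485271e-03  3.66441846e-04 -9.64392981e-05]
 [-7.13024625e-04 -2.59318119e-01  9.65791698e-01 -1.43219659e-01]
 [ 0.00000000e+00  0.00000000e+00  0.00000000e+00  1.00000000e+00]]
```

View pics/c2.png

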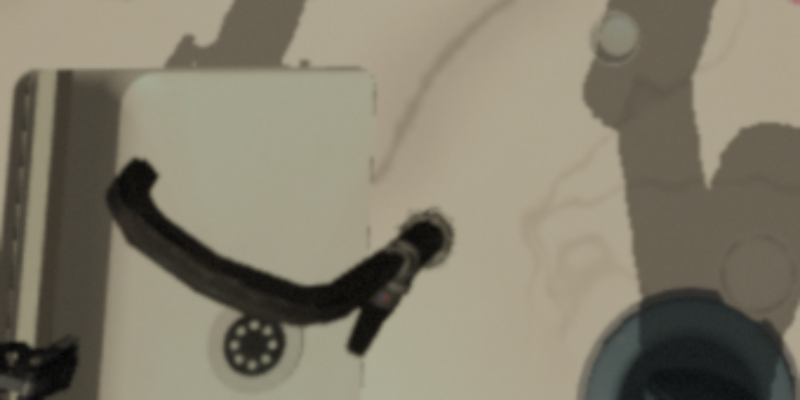

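View pics/w0.png

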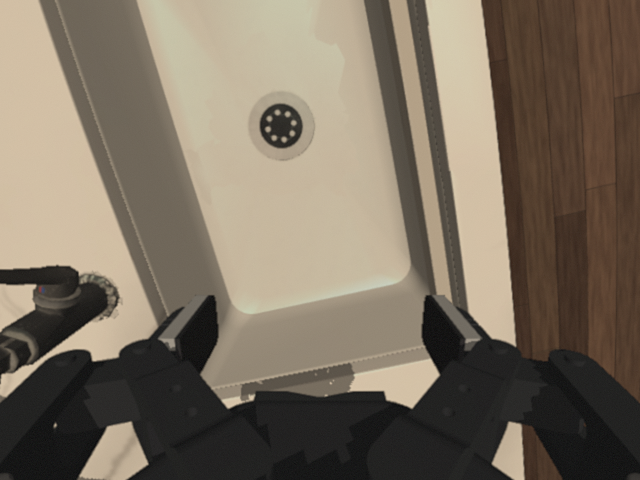

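The crop and the wrist picture show a tall black tap based at top (183,411) with its spout tip near (55,385). It stands between the arm and the work, so I'll size it before moving.

Run:
```python
from caps import *
t=dict(np.load('pics/top0.npz'));s=dict(np.load('pics/side0.npz'))
for z in (0,.1,.2,.25,.3,.35,.4,.45): print(z,'post',proj(t,(.165,.272,z)).round(),proj(s,(.165,.272,z)).round(),'tip',ray(t,(58,385),z)[:2].round(3),'mid',ray(t,(95,425),z)[:2].round(3),'apex',ray(t,(135,438),z)[:2].round(3))
o=r.get_obs();print(o['eef_pos'])
```

```text
0 post [182. 412.] [558. 374.] tip [0.23  0.574] mid [0.136 0.48 ] apex [0.105 0.382]
0.1 post [172. 419.] [574. 333.] tip [0.242 0.532] mid [0.154 0.444] apex [0.125 0.353]
0.2 post [161. 428.] [592. 286.] tip [0.254 0.49 ] mid [0.173 0.408] apex [0.146 0.324]
0.25 post [154. 433.] [603. 260.] tip [0.26  0.469] mid [0.182 0.39 ] apex [0.156 0.31 ]
0.3 post [147. 439.] [614. 231.] tip [0.266 0.447] mid [0.191 0.372] apex [0.167 0.295]
0.35 post [140. 445.] [627. 200.] tip [0.272 0.426] mid [0.201 0.355] apex [0.177 0.281]
0.4 post [131. 452.] [641. 166.] tip [0.278 0.405] mid [0.21  0.337] apex [0.188 0.266]
0.45 post [122. 459.] [656. 128.] tip [0.284 0.384] mid [0.219 0.319] apex [0.198 0.252]
[0.13023706 0.55952289 0.23055419]
```

send_rows([
  {"dp": [0,0,-1],"spin": 0},
  {"dp": [0,0,-1],"spin": 0},
  {"dp": [0,0,-1],"spin": 0},
  {"dp": [0,0,-1],"spin": 0},
  {"dp": [0,0,-1],"spin": 0},
  {"dp": [0,0,-1],"spin": 0},
  {"dp": [0,0,-1],"spin": 0},
  {"dp": [0,0,-1],"spin": 0},
  {"dp": [0,0,-1],"spin": 0},
  {"dp": [0,0,-1],"spin": 0},
], jaw=0.53, force=20)

```text
clock: 0.98
eef_pos: [0.1303, 0.5597, 0.4321]
ee_rot: [0.114, 0.993, -0.0, -0.0]
contact_force: [0.7, 1.0, -0.1]
opening: 0.24
grip_force: 0.0
```

send_rows([
  {"dp": [0,0,-1],"spin": 0.5},
  {"dp": [0,0,-1],"spin": 0.5},
  {"dp": [0,0,-1],"spin": 0.5},
  {"dp": [0,0,-1],"spin": 0.5},
  {"dp": [0,0,-0.5],"spin": 0.5},
])

```text
clock: 1.4
eef_pos: [0.1279, 0.5482, 0.5017]
ee_rot: [0.223, 0.975, 0.014, 0.001]
contact_force: [-0.3, -1.6, -0.4]
opening: 0.233
grip_force: 0.0
```

Run:
```python
from caps import *
o=r.get_obs();print(o['eef_pos'],o['ee_rot'],o['qpos'].round(3))
w=save('wrist','w1')['color'];s=save('side','s1')['color']
cv2.imwrite('pics/v1.png',np.hstack([cv2.resize(w,(400,300)),cv2.resize(s,(400,300))])[:,:,::-1])
```

```text
[0.12787784 0.5482098  0.50167764] [0.22267499 0.97479763 0.013582   0.00097938] [1.228e+00 5.590e-01 1.130e+00 2.115e+00 1.000e-03 1.677e+00]
```

View pics/v1.png

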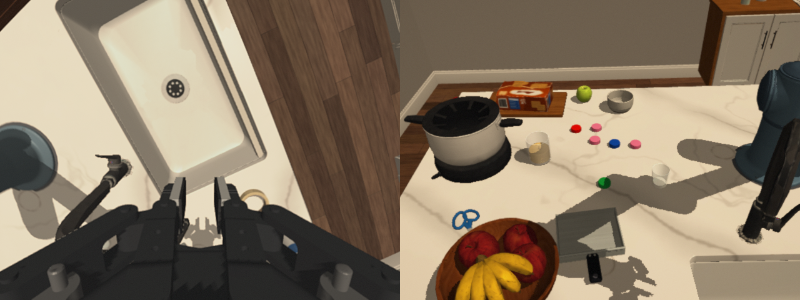

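The wrist view (left) shows the tap's post at full-resolution pixels of about (200,264), bending near (99,365). I'll check its top height with that ray.

Run:
```python
from caps import *
from scipy.spatial.transform import Rotation as R
w=dict(np.load('pics/w1.npz'));T=np.eye(4);T[:3,:3]=R.from_quat([.22267,.9748,.01358,.00098]).as_matrix();T[:3,3]=[.12788,.54821,.50168]
w['world_from_camera']=T@w['tool_from_camera'];print(w['world_from_camera'][:3,3])
for z in (0,.1,.2,.3,.35,.4): print(z,proj(w,(.165,.272,z)).round(), 'tip?',proj(w,ray(dict(np.load('pics/top0.npz')),(58,385),z)).round())
```

```text
[0.06782981 0.57279266 0.64511754]
0 [195. 268.] tip? [348. 231.]
0.1 [176. 287.] tip? [334. 261.]
0.2 [150. 314.] tip? [315. 303.]
0.3 [111. 353.] tip? [288. 363.]
0.35 [ 85. 380.] tip? [270. 404.]
0.4 [ 50. 416.] tip? [246. 457.]
```

Run:
```python
from caps import *
w=np.load('pics/w1.npz')['color'];cv2.imwrite('pics/w1c.png',cv2.resize(w[200:480,0:320],(640,560))[:,:,::-1])
```

```text
(no output)
```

View pics/w1c.png

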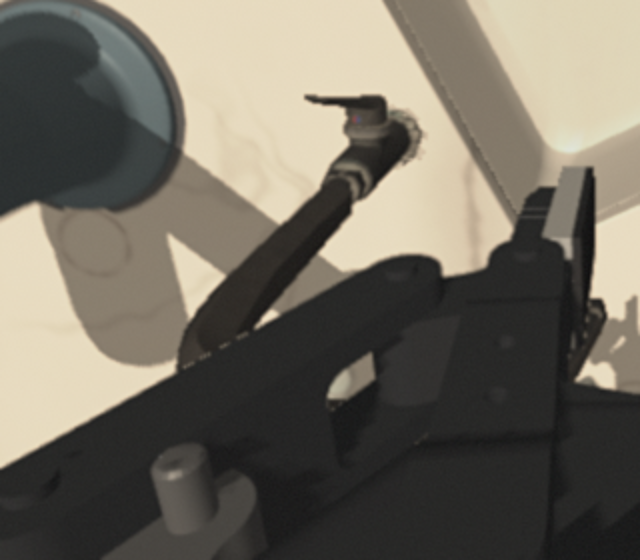

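The post bends at full-resolution pixels of about (92,375), which puts the tap top at about 0.36 m. Crossing with the TCP at about 0.46 m or higher is clear.

send_rows([
  {"dp": [-0.6,-0.05,0.2],"spin": 0},
  {"dp": [-1,-0.05,0.2],"spin": 0},
  {"dp": [-1,-0.05,0.2],"spin": 0},
  {"dp": [-1,-0.05,0.2],"spin": 0},
  {"dp": [-1,-0.05,0.2],"spin": 0},
  {"dp": [-1,-0.05,0.2],"spin": 0},
  {"dp": [-1,-0.05,0.2],"spin": 0},
  {"dp": [-1,-0.05,0.2],"spin": 0},
  {"dp": [-1,-0.05,0],"spin": 0},
  {"dp": [-1,-0.05,0],"spin": 0},
])

```text
clock: 2.33
eef_pos: [0.297, 0.455, 0.4665]
ee_rot: [0.221, 0.975, 0.01, 0.0]
contact_force: [0.7, 0.5, 0.2]
opening: 0.233
grip_force: 0.0
```

send_rows([
  {"dp": [-0.97,-0.26,0],"spin": 0},
  {"dp": [-0.97,-0.26,0],"spin": 0},
  {"dp": [-0.97,-0.26,0],"spin": 0},
  {"dp": [-0.97,-0.26,0],"spin": 0},
  {"dp": [-0.97,-0.26,0],"spin": 0},
  {"dp": [-0.97,-0.26,0],"spin": 0},
  {"dp": [-0.87,-0.5,0],"spin": 0},
  {"dp": [-0.87,-0.5,0],"spin": 0},
  {"dp": [-0.87,-0.5,0],"spin": 0},
  {"dp": [-0.87,-0.5,0],"spin": 0},
])

```text
clock: 3.17
eef_pos: [0.4337, 0.3103, 0.4644]
ee_rot: [0.221, 0.975, 0.011, -0.0]
contact_force: [0.1, -0.5, 0.2]
opening: 0.234
grip_force: 0.0
```

send_rows([
  {"dp": [0,0,0.5],"spin": 1},
  {"dp": [0,0,0.5],"spin": 1},
  {"dp": [0,0,0.5],"spin": 1},
  {"dp": [0,0,0.5],"spin": 1},
  {"dp": [0,0,0.5],"spin": 1},
  {"dp": [0,0,0.5],"spin": 1},
  {"dp": [0,0,0.5],"spin": 1},
  {"dp": [0,0,0.5],"spin": 1},
  {"dp": [0,0,0.5],"spin": 1},
  {"dp": [0,0,0.5],"spin": 1},
])

```text
clock: 4.0
eef_pos: [0.4335, 0.3132, 0.3638]
ee_rot: [0.614, 0.789, 0.01, -0.005]
contact_force: [-0.6, -0.5, 0.8]
opening: 0.233
grip_force: 0.0
```

send_rows([
  {"dp": [0,0,1],"spin": 1},
  {"dp": [0,0,1],"spin": 1},
  {"dp": [0,0,1],"spin": 1},
  {"dp": [0,0,1],"spin": 0.25},
  {"dp": [-0.94,0.38,0.5],"spin": 0},
  {"dp": [-0.94,0.38,0.5],"spin": 0},
  {"dp": [-0.94,0.38,0],"spin": 0},
  {"dp": [-0.94,0.38,0],"spin": 0},
  {"dp": [-0.94,0.38,0],"spin": 0},
  {"dp": [-0.94,0.38,0],"spin": 0},
])

```text
clock: 4.83
eef_pos: [0.4759, 0.2004, 0.262]
ee_rot: [0.718, 0.696, 0.009, -0.006]
contact_force: [0.5, 0.1, -0.0]
opening: 0.235
grip_force: 0.0
```

send_rows([
  {"dp": [-0.94,0.38,0],"spin": 0},
  {"dp": [-0.94,0.38,0],"spin": 0},
  {"dp": [-0.94,0.38,0],"spin": 0},
  {"dp": [-0.94,0.38,0],"spin": 0},
  {"dp": [-0.94,0.38,0],"spin": 0},
  {"dp": [-0.94,0.38,0],"spin": 0},
  {"dp": [-0.94,0.38,0],"spin": 0},
  {"dp": [-0.94,0.38,0],"spin": 0},
  {"dp": [-0.94,0.38,0],"spin": 0},
  {"dp": [0,0,0],"spin": 0},
])

```text
clock: 5.67
eef_pos: [0.5398, 0.0273, 0.2584]
ee_rot: [0.719, 0.695, 0.009, -0.006]
contact_force: [-0.2, 0.3, -0.4]
opening: 0.236
grip_force: 0.0
```

Run:
```python
from caps import *
from scipy.spatial.transform import Rotation as R
o=r.get_obs();q=o['ee_rot'];print(o['eef_pos'].round(4),'h',np.degrees(2*np.arctan2(q[1],q[0])).round(2))
w=save('wrist','w2');T=np.eye(4);T[:3,:3]=R.from_quat(q).as_matrix();T[:3,3]=o['eef_pos'];w['world_from_camera']=T@w['tool_from_camera']
for k,u,a,P in find(w,.011,amin=150): print(k,u.round(),a,P.round(4))
t=save('top','t2')
for k,u,a,P in find(t,.011,amin=40): print(k,u.round(),a,P.round(4))
```

```text
[0.5398 0.0273 0.2584] h 88.0
pink [231. 327.] 480 [ 0.4245 -0.1096  0.011 ]
pink [339. 349.] 263 [ 0.5594 -0.1461  0.011 ]
red [437.  21.] 332 [ 1.1691 -0.3727  0.011 ]
red [432.  49.] 43 [ 1.0938 -0.3583  0.011 ]
red [408.  78.] 886 [ 1.0165 -0.2942  0.011 ]
red [381. 220.] 111 [ 0.6402 -0.219   0.011 ]
blue [343. 273.] 77 [ 0.5029 -0.1225  0.011 ]
pink [352. 247.] 137 [ 0.57   -0.1446  0.011 ]
pink [383. 249.] 148 [ 0.5638 -0.2234  0.011 ]
pink [340. 303.] 147 [ 0.4274 -0.1147  0.011 ]
```

View pics/w2.png

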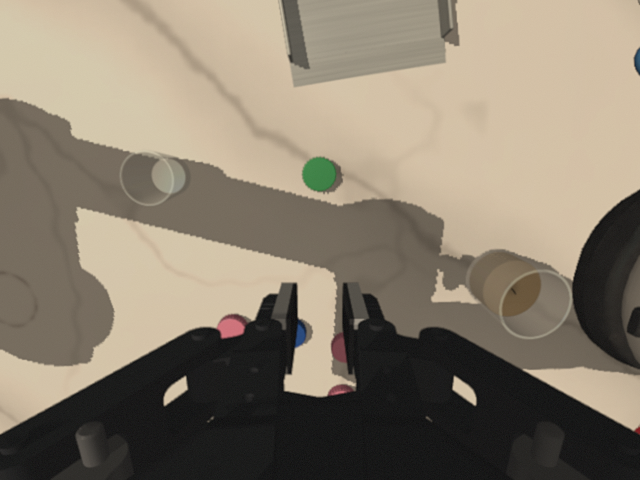

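The wrist picture shows green at (320,174), the pan's lip corners at (295,86) and (445,63), and the glass and jar clear of the path.

```bash
cat > wr.py <<'E'
from caps import *
from scipy.spatial.transform import Rotation as R
def wcap(name):
    o=r.get_obs();w=save('wrist',name);T=np.eye(4);T[:3,:3]=R.from_quat(o['ee_rot']).as_matrix();T[:3,3]=o['eef_pos'];w['world_from_camera']=T@w['tool_from_camera']
    q=o['ee_rot'];print('tcp',o['eef_pos'].round(4),'h',np.degrees(2*np.arctan2(q[1],q[0])).round(2),'t',round(o['clock'],2));return w,o
C=np.array([.588,.260]);a=np.radians(7.5);A=np.array([[np.cos(a),np.sin(a)],[-np.sin(a),np.cos(a)]])
pan=lambda P:(A@(np.array(P)[:2]-C)*1000).round(1)
E
python3 - <<'E'
from wr import *
w,o=wcap('w3')
for u in [(295,86),(445,63)]: P=ray(w,u,0);print(P.round(4),pan(P))
hsv=cv2.cvtColor(w['color'],cv2.COLOR_RGB2HSV);m=((hsv[:,:,0]>50)&(hsv[:,:,0]<85)&(hsv[:,:,1]>120)).astype(np.uint8)
n,_,st,ce=cv2.connectedComponentsWithStats(m);i=1+st[1:,4].argmax();P=ray(w,ce[i],.011);print('green',ce[i],P.round(4),pan(P))
E
```

```text
tcp [0.5389 0.0299 0.2588] h 88.1 t 5.77
[0.5178 0.173  0.    ] [-80.9 -77.1]
[0.6827 0.1922 0.    ] [ 85.1 -79.6]
green [320.21625 176.8675 ] [0.5421 0.0739 0.011 ] [ -69.8 -178.5]
```

send_rows([
  {"dp": [-0.2,0,1],"spin": 0},
  {"dp": [0,0.1,1],"spin": 0},
  {"dp": [0,0,1],"spin": 0},
  {"dp": [0,0,1],"spin": 0},
  {"dp": [0,0,1],"spin": 0},
  {"dp": [0,0,1],"spin": 0},
  {"dp": [0,0,1],"spin": 0},
  {"dp": [0,0,1],"spin": 0},
  {"dp": [0,0,1],"spin": 0},
  {"dp": [0,0,0.8],"spin": 0},
])

```text
clock: 6.65
eef_pos: [0.5412, 0.0319, 0.0622]
ee_rot: [0.718, 0.696, 0.01, -0.007]
contact_force: [-1.2, 0.3, -0.9]
opening: 0.236
grip_force: 0.0
```

send_rows([
  {"dp": [0,0,0.8],"spin": 0},
  {"dp": [0,0,0.6],"spin": 0},
  {"dp": [0,0,0.4],"spin": 0},
  {"dp": [0,0,0.3],"spin": 0},
  {"dp": [0,0,0.1],"spin": 0},
  {"dp": [0,0,0],"spin": 0},
])

```text
clock: 7.15
eef_pos: [0.5427, 0.0319, 0.0197]
ee_rot: [0.718, 0.696, 0.01, -0.006]
contact_force: [0.2, 0.2, -0.3]
opening: 0.231
grip_force: 0.0
```

send_rows([
  {"dp": [-0.25,-0.05,0.35],"spin": 0},
  {"dp": [0,-0.05,0.25],"spin": 0},
  {"dp": [0,-0.05,0.1],"spin": 0},
  {"dp": [0,0,0],"spin": 0},
])

```text
clock: 7.48
eef_pos: [0.539, 0.0267, 0.0051]
ee_rot: [0.719, 0.695, 0.01, -0.006]
contact_force: [0.1, 0.2, 0.6]
opening: 0.235
grip_force: 0.0
```

send_rows([
  {"dp": [0.25,0.01,0],"spin": 0},
  {"dp": [0.25,0.01,0],"spin": 0},
  {"dp": [0.25,0.01,0],"spin": 0},
  {"dp": [0.25,0.01,0],"spin": 0},
  {"dp": [0.3,0.01,0],"spin": 0},
  {"dp": [0.4,0.01,0],"spin": 0},
  {"dp": [0.4,0.01,0],"spin": 0},
  {"dp": [0.4,0.01,0],"spin": 0},
  {"dp": [0.4,0.01,0],"spin": 0},
  {"dp": [0.4,0.01,0],"spin": 0},
])

```text
clock: 8.32
eef_pos: [0.544, 0.0938, 0.0072]
ee_rot: [0.718, 0.696, 0.01, -0.006]
contact_force: [0.6, -0.1, -0.6]
opening: 0.234
grip_force: 0.0
```

```bash
cat > g.py <<'E'
from wr import *
import sys
def one(w,lo,hi,smin,z=.011):
    h=cv2.cvtColor(w['color'],cv2.COLOR_RGB2HSV);m=cv2.inRange(h,(lo,smin,30),(hi,255,255))
    n,_,st,ce=cv2.connectedComponentsWithStats(m);i=1+st[1:,4].argmax();P=ray(w,ce[i],z);print(ce[i].round(),st[i,4],P.round(4),'pan',pan(P))
    return P
E
python3 - <<'E'
from g import *
w,o=wcap('w4');one(w,50,85,120);s=r.capture('side');one(s,50,85,150)
E
```

```text
tcp [0.544  0.0938 0.0072] h 88.16 t 8.32
[320. 245.] 6275 [0.5449 0.1209 0.011 ] pan [ -60.8 -132.3]
[326. 310.] 295 [0.5446 0.1264 0.011 ] pan [ -60.5 -126.8]
```

send_rows([
  {"dp": [0.4,0.04,0],"spin": 0},
  {"dp": [0.45,0.04,0],"spin": 0},
  {"dp": [0.45,0.04,0],"spin": 0},
  {"dp": [0.45,0.04,0],"spin": 0},
  {"dp": [0.45,0.04,0],"spin": 0},
  {"dp": [0.45,0.04,0],"spin": 0},
  {"dp": [0.45,0.04,0],"spin": 0},
  {"dp": [0.45,0.04,0],"spin": 0},
  {"dp": [0.45,0.04,0],"spin": 0},
  {"dp": [0.45,0.04,0],"spin": 0},
])

```text
clock: 9.25
eef_pos: [0.555, 0.1824, 0.0093]
ee_rot: [0.718, 0.696, 0.01, -0.006]
contact_force: [0.5, -0.5, 0.1]
opening: 0.234
grip_force: 0.0
```

Run:
```python
from g import *
w,o=wcap('w5');one(w,50,85,120,.0135);print('tcp pan',pan(o['eef_pos']),o['contact_force'].round(1))
```

```text
tcp [0.555  0.1824 0.0093] h 88.14 t 9.25
[320. 245.] 6344 [0.556  0.2096 0.0135] pan [-38.3 -45.8]
tcp pan [-42.8 -72.7] [ 0.5 -0.5  0.1]
```

send_rows([
  {"dp": [0.45,0,0],"spin": 0},
  {"dp": [0.45,0,0],"spin": 0},
  {"dp": [0.45,0,0],"spin": 0},
  {"dp": [0.45,0,0],"spin": 0},
  {"dp": [0.45,0,0],"spin": 0},
  {"dp": [0.45,0,0],"spin": 0},
  {"dp": [0.4,0,0],"spin": 0},
  {"dp": [0.3,0,0],"spin": 0},
  {"dp": [0.2,0,0],"spin": 0},
  {"dp": [0.1,0,0],"spin": 0},
])

```text
clock: 10.13
eef_pos: [0.5573, 0.256, 0.0109]
ee_rot: [0.718, 0.696, 0.01, -0.006]
contact_force: [-0.3, -0.3, 0.5]
opening: 0.24
grip_force: 0.0
```

send_rows([
  {"dp": [-0.3,0,0],"spin": 0},
  {"dp": [-0.5,0,0],"spin": 0},
  {"dp": [-0.7,0,-0.5],"spin": 0},
  {"dp": [-0.7,0,-1],"spin": 0},
  {"dp": [-0.7,0,-1],"spin": 0},
  {"dp": [-0.7,0,-1],"spin": 0},
  {"dp": [-0.7,0,-1],"spin": 0},
  {"dp": [-0.7,0,-1],"spin": 0},
  {"dp": [-0.7,0,-1],"spin": 0},
  {"dp": [0,0,-1],"spin": 0},
])

```text
clock: 10.97
eef_pos: [0.552, 0.1339, 0.1599]
ee_rot: [0.72, 0.694, 0.009, -0.005]
contact_force: [0.4, 0.4, -0.5]
opening: 0.237
grip_force: 0.0
```

Run:
```python
from g import *
w,o=wcap('w6');one(w,50,85,120,.0135)
t=save('top','t6')
for k,u,a,P in find(t,.011,amin=40): print(k,u.round(),a,P.round(4))
```

```text
tcp [0.552  0.1339 0.1599] h 87.89 t 10.97
[319.  44.] 2015 [0.5585 0.2839 0.0135] pan [-26.1  27.5]
red [437.  21.] 344 [ 1.1695 -0.3713  0.011 ]
red [431.  48.] 56 [ 1.0958 -0.3546  0.011 ]
red [408.  77.] 924 [ 1.0173 -0.2949  0.011 ]
red [380. 220.] 119 [ 0.64   -0.2183  0.011 ]
blue [343. 273.] 76 [ 0.5027 -0.1216  0.011 ]
pink [352. 247.] 135 [ 0.5696 -0.1446  0.011 ]
pink [383. 249.] 148 [ 0.5636 -0.2232  0.011 ]
pink [340. 303.] 149 [ 0.4274 -0.1151  0.011 ]
```

send_rows([
  {"dp": [-0.99,0.26,0],"spin": 0},
  {"dp": [-0.99,0.26,0],"spin": 0},
  {"dp": [-0.99,0.26,0],"spin": 0},
  {"dp": [-0.99,0.26,0],"spin": 0},
  {"dp": [-0.99,0.26,0],"spin": 0},
  {"dp": [-0.99,0.26,0],"spin": 0},
  {"dp": [-0.99,0.26,0],"spin": 0},
  {"dp": [-0.99,0.26,0],"spin": 0},
  {"dp": [-0.99,0.26,0],"spin": 0},
  {"dp": [-0.99,0.26,0],"spin": 0},
])

```text
clock: 11.9
eef_pos: [0.5972, -0.0631, 0.1534]
ee_rot: [0.719, 0.695, 0.01, -0.006]
contact_force: [-0.3, -0.1, 0.1]
opening: 0.236
grip_force: 0.0
```

send_rows([
  {"dp": [-0.99,0.26,0],"spin": 0},
  {"dp": [-0.99,0.26,0],"spin": 0},
  {"dp": [-0.99,0.26,0],"spin": 0},
  {"dp": [-0.99,0.26,0],"spin": 0},
  {"dp": [-0.99,0.26,0],"spin": 0},
  {"dp": [-0.99,0.26,0],"spin": 0},
  {"dp": [-0.99,0.26,0],"spin": 0},
  {"dp": [-0.99,0.26,0],"spin": 0},
  {"dp": [-0.99,0.26,0],"spin": -0.6},
  {"dp": [-0.5,0.2,0],"spin": 0},
])

```text
clock: 12.73
eef_pos: [0.6421, -0.2541, 0.1492]
ee_rot: [0.7, 0.714, 0.009, -0.006]
contact_force: [0.3, 0.2, 0.3]
opening: 0.235
grip_force: 0.0
```

Run:
```python
from g import *
w,o=wcap('w7');print(o['ee_rot'])
for k,u,a,P in find(w,.011,amin=150): print(k,u.round(),a,P.round(4))
```

```text
tcp [ 0.6421 -0.2541  0.1492] h 91.08 t 12.73
[ 0.70037382  0.71369015  0.00946435 -0.00577079]
pink [44. 58.] 1994 [ 0.4258 -0.1158  0.011 ]
pink [227.  98.] 2013 [ 0.5695 -0.1461  0.011 ]
pink [223. 199.] 1692 [ 0.5625 -0.2245  0.011 ]
```

send_rows([
  {"dp": [-0.7,-0.05,1],"spin": 0},
  {"dp": [0,-0.05,1],"spin": 0},
  {"dp": [0,0,1],"spin": 0},
  {"dp": [0,0,1],"spin": 0},
  {"dp": [0,0,1],"spin": 0},
  {"dp": [0,0,0.5],"spin": 0},
  {"dp": [0,0,0],"spin": 0},
])

```text
clock: 13.37
eef_pos: [0.6393, -0.2611, 0.0365]
ee_rot: [0.7, 0.714, 0.009, -0.009]
contact_force: [-0.2, -0.2, 0.1]
opening: 0.233
grip_force: 0.0
```

Run:
```python
from g import *
w,o=wcap('w8')
h=cv2.cvtColor(w['color'],cv2.COLOR_RGB2HSV).astype(int);m=(((h[:,:,0]<6)|(h[:,:,0]>174))&(h[:,:,1]>170)&(h[:,:,2]>50)).astype(np.uint8)
n,_,st,ce=cv2.connectedComponentsWithStats(m)
for i in range(1,n):
    if st[i,4]>200: print(ce[i],st[i,4],ray(w,ce[i],.011).round(4))
```

```text
tcp [ 0.6393 -0.2611  0.0365] h 91.12 t 13.37
[319.2521547  203.10651934] 4525 [ 0.6384 -0.2196  0.011 ]
```

send_rows([
  {"dp": [-0.05,0,0.7],"spin": 0},
  {"dp": [-0.05,0,0.5],"spin": 0},
  {"dp": [0,0,0.25],"spin": 0},
  {"dp": [0,0,0.1],"spin": 0},
  {"dp": [0,0,0],"spin": 0},
])

```text
clock: 13.83
eef_pos: [0.6424, -0.2637, 0.0088]
ee_rot: [0.7, 0.714, 0.01, -0.006]
contact_force: [-0.8, 0.0, -0.1]
opening: 0.24
grip_force: 0.0
```

send_rows([
  {"dp": [0,-0.15,0.15],"spin": 0},
  {"dp": [0.25,0,0.01],"spin": 0},
  {"dp": [0.25,0,0.01],"spin": 0},
  {"dp": [0.25,0,0.01],"spin": 0},
  {"dp": [0.25,0,0.01],"spin": 0},
  {"dp": [0.25,0,0.01],"spin": 0},
  {"dp": [0.3,0,0.01],"spin": 0},
  {"dp": [0.4,0,0.01],"spin": 0},
  {"dp": [0.4,0,0.01],"spin": 0},
  {"dp": [0.4,0,0.01],"spin": 0},
])

```text
clock: 14.67
eef_pos: [0.6387, -0.2079, 0.0055]
ee_rot: [0.7, 0.714, 0.01, -0.005]
contact_force: [0.2, -0.4, -0.3]
opening: 0.233
grip_force: 0.4
```

```bash
cat >> g.py <<'E'
def red(w,z=.011):
    h=cv2.cvtColor(w['color'],cv2.COLOR_RGB2HSV).astype(int);m=(((h[:,:,0]<6)|(h[:,:,0]>174))&(h[:,:,1]>170)&(h[:,:,2]>50)).astype(np.uint8)
    n,_,st,ce=cv2.connectedComponentsWithStats(m);i=1+st[1:,4].argmax();P=ray(w,ce[i],z);print('red',ce[i].round(),st[i,4],P.round(4),pan(P))
E
python3 -c "
from g import *
w,o=wcap('w9');red(w)"
```

```text
tcp [ 0.6387 -0.2079  0.0055] h 91.15 t 14.67
red [320. 246.] 6514 [ 0.6381 -0.1808  0.011 ] [  -7.8 -443.5]
```

send_rows([
  {"dp": [0.5,0,0.012],"spin": 0},
  {"dp": [0.5,0,0.012],"spin": 0},
  {"dp": [0.5,0,0.012],"spin": 0},
  {"dp": [0.5,0,0.012],"spin": 0},
  {"dp": [0.5,0,0.012],"spin": 0},
  {"dp": [0.5,0,0.012],"spin": 0},
  {"dp": [0.5,0,0.012],"spin": 0},
  {"dp": [0.5,0,0.012],"spin": 0},
  {"dp": [0.5,0,0.012],"spin": 0},
  {"dp": [0.5,0,0.012],"spin": 0},
])

```text
clock: 15.55
eef_pos: [0.6366, -0.1078, 0.0052]
ee_rot: [0.7, 0.714, 0.01, -0.005]
contact_force: [0.4, -0.5, 0.2]
opening: 0.231
grip_force: 0.2
```

send_rows([
  {"dp": [0.5,0,0.012],"spin": 0},
  {"dp": [0.5,0,0.012],"spin": 0},
  {"dp": [0.5,0,0.012],"spin": 0},
  {"dp": [0.5,0,0.012],"spin": 0},
  {"dp": [0.5,0,0.012],"spin": 0},
  {"dp": [0.5,0,0.012],"spin": 0},
  {"dp": [0.5,0,0.012],"spin": 0},
  {"dp": [0.5,0,0.012],"spin": 0},
  {"dp": [0.5,0,0.012],"spin": 0},
  {"dp": [0.5,0,0.012],"spin": 0},
])

```text
clock: 16.38
eef_pos: [0.6346, -0.0078, 0.005]
ee_rot: [0.7, 0.714, 0.01, -0.005]
contact_force: [-0.0, -0.7, 1.0]
opening: 0.237
grip_force: 0.4
```

```bash
python3 -c "
from g import *
w,o=wcap('w10');red(w)"
```

```text
tcp [ 0.6346 -0.0078  0.005 ] h 91.14 t 16.38
red [319. 246.] 6510 [0.634  0.0195 0.011 ] [  14.2 -244.5]
```

send_rows([
  {"dp": [0.5,0,0.012],"spin": 0},
  {"dp": [0.5,0,0.012],"spin": 0},
  {"dp": [0.5,0,0.012],"spin": 0},
  {"dp": [0.5,0,0.012],"spin": 0},
  {"dp": [0.5,0,0.012],"spin": 0},
  {"dp": [0.5,0,0.012],"spin": 0},
  {"dp": [0.5,0,0.012],"spin": 0},
  {"dp": [0.5,0,0],"spin": 0},
  {"dp": [0.5,0,0],"spin": 0},
  {"dp": [0.5,0,0],"spin": 0},
])

```text
clock: 17.27
eef_pos: [0.6325, 0.0923, 0.0055]
ee_rot: [0.7, 0.714, 0.01, -0.005]
contact_force: [-0.0, -0.8, 0.3]
opening: 0.232
grip_force: 0.1
```

send_rows([
  {"dp": [0.45,0,-0.02],"spin": 0},
  {"dp": [0.45,0,-0.02],"spin": 0},
  {"dp": [0.45,0,-0.02],"spin": 0},
  {"dp": [0.45,0,-0.02],"spin": 0},
  {"dp": [0.45,0,-0.02],"spin": 0},
  {"dp": [0.45,0,-0.02],"spin": 0},
  {"dp": [0.45,0,0],"spin": 0},
  {"dp": [0.45,0,0],"spin": 0},
  {"dp": [0.45,0,0],"spin": 0},
  {"dp": [0.45,0,0],"spin": 0},
])

```text
clock: 18.1
eef_pos: [0.6308, 0.1819, 0.0099]
ee_rot: [0.7, 0.714, 0.01, -0.005]
contact_force: [0.1, -1.0, 1.2]
opening: 0.236
grip_force: 0.6
```

```bash
python3 -c "
from g import *
w,o=wcap('w11');red(w,.0135);one(w,50,85,120,.0135);print(pan(o['eef_pos']))"
```

```text
tcp [0.6308 0.1819 0.0099] h 91.14 t 18.1
red [319. 244.] 6434 [0.6303 0.2095 0.0135] [ 35.3 -55.6]
[169.  63.] 1067 [0.5717 0.2795 0.0135] pan [-13.6  21.4]
[ 32.3 -83.1]
```

send_rows([
  {"dp": [0.45,0.02,0],"spin": 0},
  {"dp": [0.45,0.02,0],"spin": 0},
  {"dp": [0.45,0.02,0],"spin": 0},
  {"dp": [0.45,0.02,0],"spin": 0},
  {"dp": [0.45,0.02,0],"spin": 0},
  {"dp": [0.4,0.02,0],"spin": 0},
  {"dp": [0.4,0,0],"spin": 0},
  {"dp": [0.3,0,0],"spin": 0},
  {"dp": [0.2,0,0],"spin": 0},
  {"dp": [0.1,0,0],"spin": 0},
])

```text
clock: 18.98
eef_pos: [0.6317, 0.2549, 0.0115]
ee_rot: [0.7, 0.714, 0.01, -0.005]
contact_force: [0.7, -0.9, 0.5]
opening: 0.238
grip_force: 0.1
```

send_rows([
  {"dp": [-0.3,0,0],"spin": 0},
  {"dp": [-0.5,0,0],"spin": 0},
  {"dp": [-0.7,0,-0.5],"spin": 0},
  {"dp": [-0.7,0,-1],"spin": 0},
  {"dp": [-0.7,0,-1],"spin": 0},
  {"dp": [-0.7,0,-1],"spin": 0},
  {"dp": [-0.7,0,-1],"spin": 0},
  {"dp": [-0.7,0,-1],"spin": 0},
  {"dp": [-0.7,0,-1],"spin": 0},
  {"dp": [0,0,-1],"spin": 0},
])

```text
clock: 19.82
eef_pos: [0.633, 0.1321, 0.1608]
ee_rot: [0.702, 0.712, 0.01, -0.005]
contact_force: [-0.1, 1.0, 0.0]
opening: 0.233
grip_force: 0.0
```

```bash
python3 -c "
from g import *
w,o=wcap('w12');red(w,.0135);one(w,50,85,120,.0135)
one(r.capture('top'),105,125,170)"
```

```text
tcp [0.633  0.1321 0.1608] h 90.87 t 19.82
red [319.  44.] 2053 [0.6314 0.2826 0.0135] [45.9 16.8]
[232.  40.] 1204 [0.5638 0.2851 0.0135] pan [-20.8  28. ]
[343. 273.] 82 [ 0.5025 -0.1216  0.011 ] pan [-134.5 -367.2]
```

send_rows([
  {"dp": [-0.99,-0.49,0],"spin": 0},
  {"dp": [-0.99,-0.49,0],"spin": 0},
  {"dp": [-0.99,-0.49,0],"spin": 0},
  {"dp": [-0.99,-0.49,0],"spin": 0},
  {"dp": [-0.99,-0.49,0],"spin": 0},
  {"dp": [-0.99,-0.49,0],"spin": 0},
  {"dp": [-0.99,-0.49,0],"spin": 0},
  {"dp": [-0.99,-0.49,0],"spin": 0},
  {"dp": [-0.99,-0.49,0],"spin": 0},
  {"dp": [-0.99,-0.49,0],"spin": 0},
])

```text
clock: 20.75
eef_pos: [0.5375, -0.0645, 0.1533]
ee_rot: [0.7, 0.714, 0.01, -0.006]
contact_force: [0.5, -0.2, 0.1]
opening: 0.233
grip_force: 0.0
```

send_rows([
  {"dp": [-0.99,-0.49,0],"spin": 0},
  {"dp": [-0.99,-0.49,0],"spin": 0},
  {"dp": [-0.99,-0.49,0],"spin": 0},
  {"dp": [-0.99,-0.49,0],"spin": 0},
  {"dp": [-0.99,-0.49,0],"spin": 0},
  {"dp": [0,0,0.5],"spin": 1},
  {"dp": [0,0,0.5],"spin": 1},
  {"dp": [0,0,0.5],"spin": 1},
  {"dp": [0,0,0.5],"spin": 0},
  {"dp": [0,0,0],"spin": 0},
])

```text
clock: 21.58
eef_pos: [0.49, -0.1616, 0.109]
ee_rot: [0.787, 0.617, 0.008, -0.009]
contact_force: [-0.0, 0.3, 0.2]
opening: 0.24
grip_force: 0.0
```

```bash
python3 -c "
from g import *
w,o=wcap('w13');print(o['ee_rot'])
P=one(w,100,125,130);h=np.radians(76);d=P[:2]-o['eef_pos'][:2];print('ahead',d@[np.cos(h),np.sin(h)],'lat',d@[np.sin(h),-np.cos(h)])
for x in find(w,.011,amin=150): print(x[0],x[3].round(3))
"
```

```text
tcp [ 0.49   -0.1616  0.109 ] h 76.22 t 21.58
[ 0.78677292  0.61712592  0.00838827 -0.00857917]
[319. 192.] 2176 [ 0.4992 -0.1224  0.011 ] pan [-138.  -367.5]
ahead 0.04025291040248402 lat -0.0006072305899086101
pink [ 0.568 -0.145  0.011]
pink [ 0.425 -0.115  0.011]
pink [ 0.561 -0.224  0.011]
```

send_rows([
  {"dp": [-0.5,0,1],"spin": 0},
  {"dp": [0,0,1],"spin": 0},
  {"dp": [0,0,1],"spin": 0},
  {"dp": [0,0,0.8],"spin": 0},
  {"dp": [0,0,0.5],"spin": 0},
  {"dp": [0,0,0.3],"spin": 0},
  {"dp": [0,0,0],"spin": 0},
])

```text
clock: 22.22
eef_pos: [0.4899, -0.1694, 0.0185]
ee_rot: [0.787, 0.617, 0.009, -0.007]
contact_force: [-1.0, -1.1, -0.4]
opening: 0.239
grip_force: 0.0
```

```bash
python3 -c "
from g import *
w,o=wcap('w14');print(o['ee_rot'])
P=one(w,100,125,130);h=np.radians(76);d=P[:2]-o['eef_pos'][:2];print('ahead',d@[np.cos(h),np.sin(h)],'lat',d@[np.sin(h),-np.cos(h)])
"
```

```text
tcp [ 0.4899 -0.1694  0.0185] h 76.19 t 22.22
[ 0.78695481  0.61690036  0.00904485 -0.00736629]
[314. 193.] 5762 [ 0.4991 -0.1223  0.011 ] pan [-138.  -367.5]
ahead 0.0478665766656052 lat -0.0024015532041028465
```

send_rows([
  {"dp": [0,-0.1,0.4],"spin": 0},
  {"dp": [0,0,0.25],"spin": 0},
  {"dp": [0,0,0],"spin": 0},
  {"dp": [0.25,0,0.01],"spin": 0},
  {"dp": [0.25,0,0.01],"spin": 0},
  {"dp": [0.25,0,0.01],"spin": 0},
  {"dp": [0.25,0,0.01],"spin": 0},
  {"dp": [0.25,0,0.01],"spin": 0},
  {"dp": [0.3,0,0.01],"spin": 0},
  {"dp": [0.4,0,0.01],"spin": 0},
])

```text
clock: 23.1
eef_pos: [0.4983, -0.1307, 0.0058]
ee_rot: [0.787, 0.616, 0.009, -0.006]
contact_force: [-0.5, 0.5, -0.6]
opening: 0.234
grip_force: 0.2
```

```bash
python3 -c "
from g import *
w,o=wcap('w15')
P=one(w,100,125,130);h=np.radians(76);d=P[:2]-o['eef_pos'][:2];print('ahead',d@[np.cos(h),np.sin(h)],'lat',d@[np.sin(h),-np.cos(h)])
"
```

```text
tcp [ 0.4983 -0.1307  0.0058] h 76.12 t 23.1
[320. 246.] 6455 [ 0.5048 -0.1042  0.011 ] pan [-130.  -350.3]
ahead 0.027246673123465823 lat -1.7297801161784802e-05
```

send_rows([
  {"dp": [0.5,0,0.012],"spin": 0},
  {"dp": [0.5,0,0.012],"spin": 0},
  {"dp": [0.5,0,0.012],"spin": 0},
  {"dp": [0.5,0,0.012],"spin": 0},
  {"dp": [0.5,0,0.012],"spin": 0},
  {"dp": [0.5,0,0.012],"spin": 0},
  {"dp": [0.5,0,0.012],"spin": 0},
  {"dp": [0.5,0,0.012],"spin": 0},
  {"dp": [0.5,0,0.012],"spin": 0},
  {"dp": [0.5,0,0.012],"spin": 0},
])

```text
clock: 23.98
eef_pos: [0.5222, -0.0329, 0.0056]
ee_rot: [0.787, 0.617, 0.009, -0.007]
contact_force: [-0.6, 0.0, -0.3]
opening: 0.234
grip_force: 0.1
```

send_rows([
  {"dp": [0.5,0,0.012],"spin": 0},
  {"dp": [0.5,0,0.012],"spin": 0},
  {"dp": [0.5,0,0.012],"spin": 0},
  {"dp": [0.5,0,0.012],"spin": 0},
  {"dp": [0.5,0,0.012],"spin": 0},
  {"dp": [0.5,0,0.012],"spin": 0},
  {"dp": [0.5,0,0.012],"spin": 0},
  {"dp": [0.5,0,0.012],"spin": 0},
  {"dp": [0.5,0,0.012],"spin": 0},
  {"dp": [0.5,0,0.012],"spin": 0},
])

```text
clock: 24.82
eef_pos: [0.5461, 0.0642, 0.0055]
ee_rot: [0.787, 0.617, 0.009, -0.007]
contact_force: [0.6, -0.9, 0.7]
opening: 0.239
grip_force: 0.2
```

```bash
python3 -c "
from g import *
w,o=wcap('w16');one(w,100,125,130);print(pan(o['eef_pos']))"
```

```text
tcp [0.5461 0.0642 0.0055] h 76.14 t 24.82
[320. 246.] 6500 [0.5527 0.0906 0.011 ] pan [ -57.1 -163.4]
[ -67.1 -188.7]
```

send_rows([
  {"dp": [0.5,0,0.012],"spin": 0},
  {"dp": [0.5,0,0.012],"spin": 0},
  {"dp": [0.5,0,0.012],"spin": 0},
  {"dp": [0.5,0,0],"spin": 0},
  {"dp": [0.5,0,0],"spin": 0},
  {"dp": [0.5,0,-0.01],"spin": 0},
  {"dp": [0.5,0,-0.01],"spin": 0},
  {"dp": [0.45,0,-0.02],"spin": 0},
  {"dp": [0.45,0,-0.02],"spin": 0},
  {"dp": [0.45,0,-0.02],"spin": 0},
])

```text
clock: 25.7
eef_pos: [0.5693, 0.1582, 0.0087]
ee_rot: [0.787, 0.617, 0.009, -0.007]
contact_force: [0.1, -0.7, -0.9]
opening: 0.237
grip_force: 0.1
```

send_rows([
  {"dp": [0.45,0,-0.01],"spin": 0},
  {"dp": [0.45,0,0],"spin": 0},
  {"dp": [0.45,0,0],"spin": 0},
  {"dp": [0.4,0,0],"spin": 0},
  {"dp": [0.4,0,0],"spin": 0},
  {"dp": [0.3,0,0],"spin": 0},
  {"dp": [0.2,0,0],"spin": 0},
  {"dp": [0.1,0,0],"spin": 0},
])

```text
clock: 26.37
eef_pos: [0.5825, 0.2113, 0.0101]
ee_rot: [0.787, 0.617, 0.009, -0.007]
contact_force: [0.2, 0.4, -0.0]
opening: 0.236
grip_force: 0.0
```

```bash
python3 -c "
from g import *
w,o=wcap('w17');one(w,100,125,130,.0135);print(pan(o['eef_pos']))"
```

```text
tcp [0.5825 0.2113 0.0101] h 76.17 t 26.37
[320. 245.] 6355 [0.5891 0.2378 0.0135] pan [ -1.8 -22.2]
[-11.8 -47.5]
```

Blue is in. I'll retreat and check.

send_rows([
  {"dp": [-0.3,0,0],"spin": 0},
  {"dp": [-0.5,0,0],"spin": 0},
  {"dp": [-0.7,0,-0.5],"spin": 0},
  {"dp": [-0.7,0,-1],"spin": 0},
  {"dp": [-0.7,0,-1],"spin": 0},
  {"dp": [-0.7,0,-1],"spin": 0},
  {"dp": [-0.7,0,-1],"spin": 0},
  {"dp": [-0.7,0,-1],"spin": 0},
  {"dp": [-0.7,0,-1],"spin": 0},
  {"dp": [0,0,-1],"spin": 0},
])

```text
clock: 27.25
eef_pos: [0.5525, 0.0929, 0.159]
ee_rot: [0.788, 0.615, 0.009, -0.006]
contact_force: [-0.1, 0.3, -0.2]
opening: 0.236
grip_force: 0.0
```

```bash
python3 -c "
from g import *
w,o=wcap('w18');red(w,.0135);one(w,50,85,120,.0135);one(w,100,125,130,.0135);print(o['qd'].round(3))
s=save('side','s18')
"
```

```text
tcp [0.5525 0.0929 0.159 ] h 75.91 t 27.25Traceback (most recent call last):
  File "<string>", line 3, in <module>
    w,o=wcap('w18');red(w,.0135);one(w,50,85,120,.0135);one(w,100,125,130,.0135);print(o['qd'].round(3))
                    ~~~^^^^^^^^^
  File "g.py", line 9, in red
    n,_,st,ce=cv2.connectedComponentsWithStats(m);i=1+st[1:,4].argmax();P=ray(w,ce[i],z);print('red',ce[i].round(),st[i,4],P.round(4),pan(P))
                                                      ~~~~~~~~~~~~~~~^^
ValueError: attempt to get argmax of an empty sequence
```

View pics/w18.png

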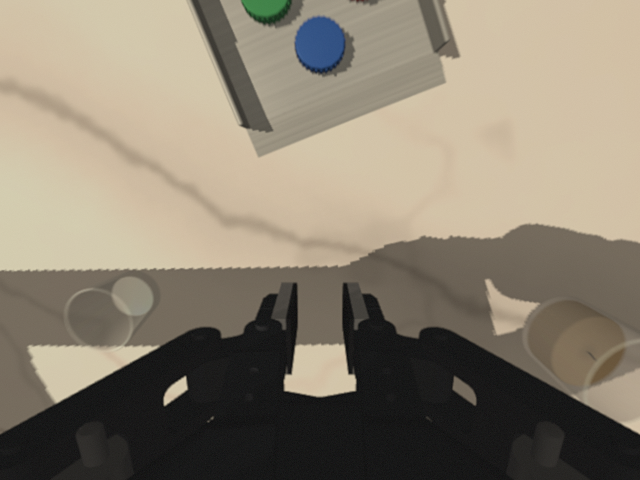

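The picture shows blue at (320,45), green at (265,5) and red's edge at (362,0), all inside the pan. The glass (100,315) and jar (590,345) are standing. I'll confirm the positions with the side camera and hand the job in.

```bash
python3 -c "
from g import *
s=save('side','s18')
for n,(lo,hi,sm) in dict(green=(50,85,150),blue=(105,125,170)).items(): print(n);one(s,lo,hi,sm,.0135)
for x in find(s,.0135): 
    if x[0]=='red': print('red',x[1].round(),pan(x[3]))
print(r.close_job())"
```

```text
green
[321. 381.] 419 [0.5576 0.2866 0.0135] pan [-26.7  30.3]
blue
[302. 360.] 371 [0.5884 0.2415 0.0135] pan [ -2.1 -18.4]
red [195. 381.] [175.7  -4.5]
red [276. 382.] [45.  19.5]
red [126. 392.] [284.1  -0.3]
red [216. 414.] [142.2  64.2]
red [122. 406.] [287.4  23.9]
the job is handed in; nothing more can be done
None
```

All three caps lie inside the crumb pan by the last measurement, at pan x, y (mm) red (45, 20), blue (-2, -18) and green (-27, 30), and the job was handed in at about 27 s with no verdict returned; the arm never approached the glass, jar or bowl.

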